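Unpin the battery clamp and hold it open at the mark

TASK

On the blue battery cradle, pull the red-handled locking pin up out of its steel block, stand it in the blue pot and let go of it. Then pull the clamp's black knob back against its spring, away from the battery, until the red pointer is over the yellow band, and keep it there: finish still gripping the knob with the pointer held steady over the band, as the clamp snaps shut if let go. Leave the other things on the bench where they are.

Things in the scene. Friction and masses are not known exactly. Their poses are not given: they have to be found in the camera images.
- cradle: Fixed blue base plate, 315 x 205 x 12 mm. Origin on the bench under it; z up; the clamp is pulled along its own -x (roughly towards the robot). In its frame: maroon battery 65 x 151 mm centred at x +107, y 0, top 110 mm high (terminals 116); blue guide block x -45 to -15, 62 mm wide, 76 mm high with its screws; white scale rail 26 mm wide along y = -75, top 46 mm high.
- pin_hole (a point): Fixed: centre of the mouth of the hole in the 36 mm square steel pin block, 48 mm above the bench, at x = -72, y = +85 mm in the cradle's frame. The hole is 12.5 mm across and 30 mm deep.
- clamp (a joint): How far the spring-return clamp slide is pulled out, in m: 0 shut against the battery, 0.075 at its end stop, growing as the knob moves along the cradle's own -x. The spring pulls it shut with 4.4 N at 0 plus 1.1 N per cm; nothing latches it. While the locking pin is in its block the slide can move only about 2 mm.
- knob_grip (a point): Point to grip on the axis of the clamp slide's upright black round knob post, 100 mm above the bench. The post is 20 mm in diameter above a 28 mm foot; its clear straight part is 68 to 122 mm above the bench. With the slide shut it stands at x = -85, y = 0 mm in the cradle's frame; it moves with the slide.
- pointer (a point): Tip of the red pointer, a 4 mm wide arm fixed to the slide, 73 mm to the side of the knob (towards the cradle's -y) at the same x as the knob, 51 mm above the bench, just above the white scale rail. It moves with the slide.
- yellow_band: Yellow band on the white scale rail: 14 mm long along the pull, 28 mm wide, 3 mm thick. Origin under its centre, axes as the cradle's. It sits somewhere 30 to 60 mm (along the pull) from where the pointer starts; the pointer must stop over it. Fixed to the rail.
- lock_pin: Locking pin, 114 mm long, 60 g nominal: steel shank 10 mm in diameter and 50 mm long, a 24 mm flange 4 mm thick, then a red grip 18 mm in diameter from 54 to 114 mm. Origin at the tip of the shank, z towards the grip. Starts upright, loose in the pin block, its tip 18 mm, flange underside 68 mm and top 132 mm above the bench.
- pin_grip (a point): Point on the pin's axis in its red grip, 90 mm from the tip of the shank.
- pin_pot: Fixed blue open cup, 72 mm across its rim, 70 mm tall, wall 4 mm, inner floor about 5 mm above the bench. Origin under its centre. It may stand to the left or right of the cradle.
- spray_can: Bystander: upright can with a yellow label, 58 mm in diameter, 150 mm tall; origin under its centre. Stands on the other side of the cradle from the pot.
- wrench: Bystander: flat steel wrench lying on the bench, origin near its middle.
- brush: Bystander: brush lying on the bench, origin near its middle.
- grease_jar: Bystander: jar with a red cap, 64 mm in diameter, 65 mm tall; origin under its centre.
- spare_battery: Bystander: small black battery, 70 x 106 x 94 mm, 1.8 kg, 100 mm tall with its terminals; origin under its centre.
- terminal_ring: Bystander: brass terminal ring, 32 mm across, 14 mm tall; origin under its centre.
There are look-alikes about, which are no part of the job. What is meant by the lock_pin is not orange or purple, and is the smaller of those in its own colour.

How it is judged:
By the outcome, as a careful person would: the job done as asked, in the order asked, and still so for the second after the job is handed in, while the arm keeps its last pose, push and grip.
It also fails if it takes over 51 s, if anything falls off the work surface, if the arm or the gripper's body presses on something with over 40 N, if the wrist force passes 120 N, or if a joint passes its speed limit or range.

ROBOT

A 6-joint arm with a two-finger parallel gripper is mounted at the origin on the work surface. World frame = base frame: x ahead of the robot, y to its left, z up, the work surface at z = 0. Lengths are in m, angles in rad, forces in N, time in s.
With the tool pointing down it reaches from about 0.325 to 1 m from the base axis. Payload 5.1 kg.
Tool frame: the origin (TCP) lies at the very end of the fingers, on their centre line; the grasp point (between the pads) lies 19 mm behind it; z points along the fingers, x is the direction in which the jaws open and shut, and the axes are right-handed (so a half turn about z gives the same grasp; the last joint's range is limited). The gripper opens to 85 mm and grips with 20 to 120 N. Pads are 22 mm wide; open, the fingers measure 114 mm over their backs; the gripper's body (76 mm by 85 mm) begins 54 mm behind the grasp point. The pads swing forward as they close: fully open they stand 13 mm farther back than shut.
Start: joints at [-1.332, 0.124, 1.65, -0, 1.367, -0.083], TCP at [0.206, -0.617, 0.231] pointing down, gripper open.
Joint ranges: [-2.61, 2.61], [-1.02, 2.33], [0.03, 2.71], [-1.35, 4.49], [0.32, 2.68], [-2.91, 2.91]. Speed limits (rad/s): [2.57, 2.57, 3.14, 3.14, 3.14, 3.14].

INTERFACE

Orientations are given as [roll, pitch, yaw] about the fixed x, y, z axes, in that order (R = Rz(yaw) Ry(pitch) Rx(roll)).
In Python, from station import bot gives the robot as it stands. The module is installed in compiled form; this text tells all that it offers.
- The arm moves only by the tool drive_tool, never from a script. Its argument "plan" is text: rows parted by semicolons, each of 7 numbers parted by spaces: the turn, a rotation vector about the world's x, y, z in degrees, then the shift along the world's x, y, z in cm, then the closure, from -1 (fully open) to 1 (shut), so that 0 is half open. In form: ax ay az dx dy dz hand; .... A call has 1 to 8 rows; each row is the pose to reach, as a shift and turn from the pose commanded when the call began; what a row does not reach only later rows make up. A row lasts 1/12 s, in which the tool goes at most 41.7 mm and 7.16 degrees, less where a joint would pass 70% of its speed; a pose out of reach is approached as far as the arm can. A call with a gripper value outside its range is refused whole. The fingers move at their own pace and stop on an object; "squeeze" is the grip in N (left out, the last holds). Time passes only in rows, so rows that repeat a pose let the fingers close. It gives the time, the measured TCP pose, the force and the opening at its end, in the units of the state.
- bot.observe(): the state, without advancing time (a new reading comes with each control period).
- bot.grab_frame(name): name is "scene" or "top" or "wrist"; returns the picture (384x512x3 uint8, red, green, blue); there is no depth.
- bot.camera_info(name): a dict with "fx", "fy", "cx", "cy" (pixels), "R" (3x3) and "t" (3): a world point X has camera coordinates R X + t; the wrist camera has in their place "mount" (4x4, takes a point from camera to tool coordinates, whose origin is the TCP and whose axes are the tool frame's). Camera axes: x right, y down, z forward; pixel columns grow to the right and rows downward; lengths in m; the calibration is good to about 2 mm. A picture is of the moment at which its call begins: read the wrist's pose just before it. camera_info takes no time and is no camera call.
- bot.hand_in(): hands the job in, once; it reports no verdict.
The state is a dict: "time_s": time; "qpos": joint angles; "joint_vel": joint speeds; "joint_torque": joint torques, N m; "ee_pos": TCP position; "eef_rot": TCP orientation; "force": force on the tool from outside, world axes, zero at the start; "torque": the same for the moment, N m; "opening": opening from 0.0 (shut) to 1.0 (fully open).
Only numpy, scipy, OpenCV 4.12 (cv2) and the standard library are available. Lean on these libraries where they do the work, as an engineer would, in place of code of your own. Each camera call takes 0.05 s, during which the arm holds its last target. There are 200 camera calls.

## Working session

There is one attempt and no reset: what is moved stays moved. The work goes in short steps, Python scripts to look and compute and a tool call to move; the robot and the scene stay as the last step left them, time stands still between calls to the robot, and variables do not carry over. Pictures are saved under pics/ and viewed, about 8 in all and at most 12, crops included, and the job is handed in when it is done.

Besides the shell and the picture viewer there is one more tool, called as a command line: name --argument value ..., lists and objects as JSON in quotes. drive_tool: Moves the arm, as the interface text tells. Its arguments: {"type":"object","properties":{"plan":{"type":"string"},"squeeze":{"type":"number"}},"required":["plan"]}

```bash
mkdir -p pics; python3 - <<'E'
from station import bot
import cv2,numpy as np
for n in("scene","top"):
    im=bot.grab_frame(n); cv2.imwrite(f"pics/{n}0.png",im[:,:,::-1])
    c=bot.camera_info(n); print(n,{k:np.round(v,4).tolist() for k,v in c.items()})
print(bot.camera_info("wrist")); print(bot.observe())
E
```

```text
scene {'fx': 492.4911, 'fy': 492.4911, 'cx': 258.909, 'cy': 193.0921, 'R': [[-0.8632, 0.5047, 0.0138], [0.3926, 0.6882, -0.6101], [-0.3174, -0.5212, -0.7922]], 't': [0.4898, -0.1724, 1.5129]}
top {'fx': 394.5211, 'fy': 394.5211, 'cx': 255.8329, 'cy': 189.8346, 'R': [[0.005, -0.9997, -0.0251], [-0.9959, -0.0027, -0.0904], [0.0903, 0.0255, -0.9956]], 't': [0.0132, 0.5916, 1.2217]}
{'fx': 278.73500817973917, 'fy': 278.73500817973917, 'cx': 255.94406652763942, 'cy': 188.23196862099886, 'mount': array([[ 9.99999602e-01,  7.50911131e-04,  4.81202321e-04,
        -6.65264061e-04],
       [-8.59745146e-04,  9.55127716e-01,  2.96193024e-01,
        -7.66375224e-02],
       [-2.37195035e-04, -2.96193320e-01,  9.55127981e-01,
        -1.43252445e-01],
       [ 0.00000000e+00,  0.00000000e+00,  0.00000000e+00,
         1.00000000e+00]])}
{'time_s': 0.1, 'qpos': array([-1.33160974e+00,  1.24469634e-01,  1.65153364e+00,  2.36291845e-05,
        1.36751148e+00, -8.26338278e-02]), 'joint_vel': array([ 0.00152017, -0.00182056, -0.00238977,  0.00191399, -0.00103183,
        0.00067021]), 'joint_torque': array([ 2.82252186e-04, -4.24931180e+01, -3.66654038e+01, -1.37934421e-04,
        3.92918562e-03, -1.14812011e-05]), 'ee_pos': array([ 0.20541754, -0.61610579,  0.23015894]), 'eef_rot': array([-3.14141095e+00,  1.91363344e-03, -1.24898053e+00]), 'force': array([ 0.69842648, -0.08629589, -0.51476095]), 'torque': array([-0.01243768,  0.01278955,  0.0379706 ]), 'opening': 0.9965414256261309}
```

View pics/scene0.png

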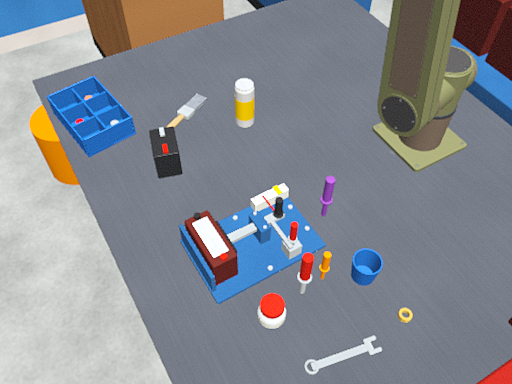

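View pics/top0.png

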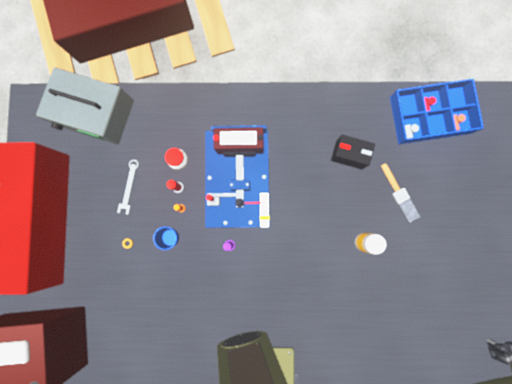

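The scene shows these look-alikes:
- Small red pin in the steel block, at scene (293,232) / top (210,198).
- Larger red pin loose on the bench, at scene (306,265) / top (173,185).
- Orange pin at scene (326,262).
- Purple pin at scene (327,190).

I choose the small red one in the block. The pot is at top (166,238). I'll check the choice in one close crop.

```bash
python3 - <<'E'
import cv2,numpy as np
a=cv2.imread("pics/top0.png")[115:260,145:285]; b=cv2.imread("pics/scene0.png")[155:300,175:345]
r=lambda x:cv2.resize(x,None,fx=400/x.shape[1],fy=400/x.shape[1],interpolation=cv2.INTER_CUBIC)
a,b=r(a),r(b); h=max(a.shape[0],b.shape[0])
p=lambda x:cv2.copyMakeBorder(x,0,h-x.shape[0],0,0,cv2.BORDER_CONSTANT)
cv2.imwrite("pics/crop1.png",np.hstack([p(a),p(b)]))
E
```

```text
(no output)
```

View pics/crop1.png

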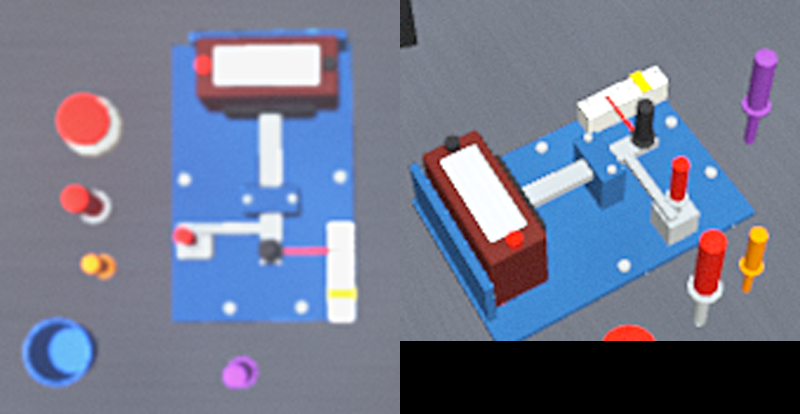

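The crop confirms it: the small red pin sits in the steel block beside the knob, and the larger red pin stands on the bench outside the cradle. Next I fit the cradle pose from the picked points.

```bash
cat > h.py <<'E'
import numpy as np, cv2
from scipy.optimize import least_squares
from scipy.spatial.transform import Rotation as Ro
from station import bot
def cam(n,o=None):
    c=bot.camera_info(n)
    if n=="wrist":
        o=o or bot.observe()
        T=np.eye(4);T[:3,:3]=Ro.from_euler("xyz",o["eef_rot"]).as_matrix();T[:3,3]=o["ee_pos"]
        W=np.linalg.inv(T@c["mount"]);c["R"]=W[:3,:3];c["t"]=W[:3,3]
    return c
def proj(c,X):
    p=np.atleast_2d(X)@c["R"].T+c["t"]; return np.c_[c["fx"]*p[:,0]/p[:,2]+c["cx"],c["fy"]*p[:,1]/p[:,2]+c["cy"]]
def atz(c,uv,z):
    d=c["R"].T@np.array([(uv[0]-c["cx"])/c["fx"],(uv[1]-c["cy"])/c["fy"],1]);o=-c["R"].T@c["t"]
    return o+d*(z-o[2])/d[2]
def c2w(p,X):
    X=np.atleast_2d(X);a=p[2];return np.c_[p[0]+np.cos(a)*X[:,0]-np.sin(a)*X[:,1],p[1]+np.sin(a)*X[:,0]+np.cos(a)*X[:,1],X[:,2]]
E
python3 - <<'E'
from h import *
T,S=cam("top"),cam("scene")
t=lambda u,v:(145+u/2.857,115+v/2.857); s=lambda u,v:(175+(u-400)/2.353,155+v/2.353)
L=[(T,t(172,321),(-.1575,.1025,.012)),(T,t(183,236),(-.072,.085,.132)),(T,t(341,219),(-.02,-.075,.046)),
(S,s(753,213),(-.1575,.1025,.012)),(S,s(497,340),(.1575,.1025,.012)),(S,s(681,161),(-.072,.085,.132))]
L.pop(2)
f=lambda p:np.concatenate([(proj(c,c2w(p,X))-uv).ravel() for c,uv,X in L])
r=least_squares(f,[.5,0,0],loss="soft_l1");p=r.x;print(p,np.round(f(p).reshape(-1,2),1))
np.save("p.npy",p)
print("knob,pin,ptr",c2w(p,[[-.085,0,.1],[-.072,.085,.108],[-.085,-.073,.051]]))
print("band",atz(T,t(342,294),.049),atz(S,s(641,82),.049))
print("ptr seen",atz(T,t(328,251),.051),"knobtop",atz(T,t(270,247),.125),atz(S,s(646,103),.125))
print("pot",atz(T,t(60,351),.07),atz(S,(367,255),.07))
print("bigred",atz(T,t(73,196),.16),"orange",atz(T,t(91,263),.1),"purple",atz(T,t(238,372),.1))
E
```

```text
[0.63158484 0.07156688 0.00632049] [[ 1.1 -0.3]
 [-2.6 -0. ]
 [-0.3 -3.6]
 [-0.6 -0.3]
 [ 2.1  1.4]]
knob,pin,ptr [[ 0.54658654  0.07102964  0.1       ]
 [ 0.55904904  0.15611011  0.108     ]
 [ 0.54704793 -0.0019689   0.051     ]]
band [ 0.50264782 -0.01294183  0.049     ] [ 0.50643293 -0.00760794  0.049     ]
ptr seen [0.54899617 0.00234659 0.051     ] knobtop [0.5486058  0.06032226 0.125     ] [0.55044311 0.067445   0.125     ]
pot [0.44039069 0.28674444 0.07      ] [0.43355305 0.27963861 0.07      ]
bigred [0.59666858 0.2549295  0.16      ] orange [0.53275768 0.24895838 0.1       ] purple [0.42090654 0.09391771 0.1       ]
```

drive_tool --plan "0 0 -6 2 4 1 0; 0 0 -12 3.5 8 3 0; 0 0 -18.4 5 11 5 0; 0 0 -18.4 7 15 5 0; 0 0 -18.4 8.5 18.5 5 0; 0 0 -18.4 10 22 5 0; 0 0 -18.4 11.5 25.5 5 0; 0 0 -18.4 13 29 5 0"

```text
time_s: 0.77
ee_pos: [0.3357, -0.3244, 0.2809]
eef_rot: [3.142, 0.0, -1.57]
force: [0.6, 0.1, 0.2]
opening: 0.499
```

drive_tool --plan "0 0 0 22 48 0 0; 0 0 0 22 48 0 0; 0 0 0 22 48 0 0; 0 0 0 22 48 0 0; 0 0 0 22 48 0 0; 0 0 0 22 48 0 0; 0 0 0 22 48 0 0; 0 0 0 22 48 0 0"

```text
time_s: 1.43
ee_pos: [0.4746, -0.0214, 0.2811]
eef_rot: [-3.141, -0.0, -1.57]
force: [1.3, -0.1, -0.8]
opening: 0.497
```

drive_tool --plan "0 0 0 8 14 0 0; 0 0 0 8 14 0 0; 0 0 0 8 14 0 0; 0 0 0 8 14 0 0; 0 0 0 8 14 0 0; 0 0 0 8 14 0 0"

```text
time_s: 1.93
ee_pos: [0.5544, 0.1179, 0.2801]
eef_rot: [3.139, -0.0, -1.567]
force: [-0.7, -0.8, -0.8]
opening: 0.496
```

```bash
python3 - <<'E'
from h import *
o=bot.observe(); np.save("o1.npy",np.r_[o["ee_pos"],o["eef_rot"]]);im=bot.grab_frame("wrist");print(o["ee_pos"])
cv2.imwrite("pics/w1.png",cv2.resize(im[:,:,::-1],(768,576),interpolation=cv2.INTER_CUBIC))
c=cam("wrist",o);p=np.load("p.npy")
print("x1.5 pred knob top,pin top,ptr,pot",1.5*proj(c,np.r_[c2w(p,[[-.085,0,.125],[-.072,.085,.132],[-.085,-.073,.051]]),[[.437,.283,.07]]]))
E
```

```text
[0.5544002  0.11788563 0.28012849]
x1.5 pred knob top,pin top,ptr,pot [[448.05394204 271.42072465]
 [331.58411239 256.85062929]
 [516.25733097 249.04412073]
 [209.13057487 366.27744226]]
```

View pics/w1.png

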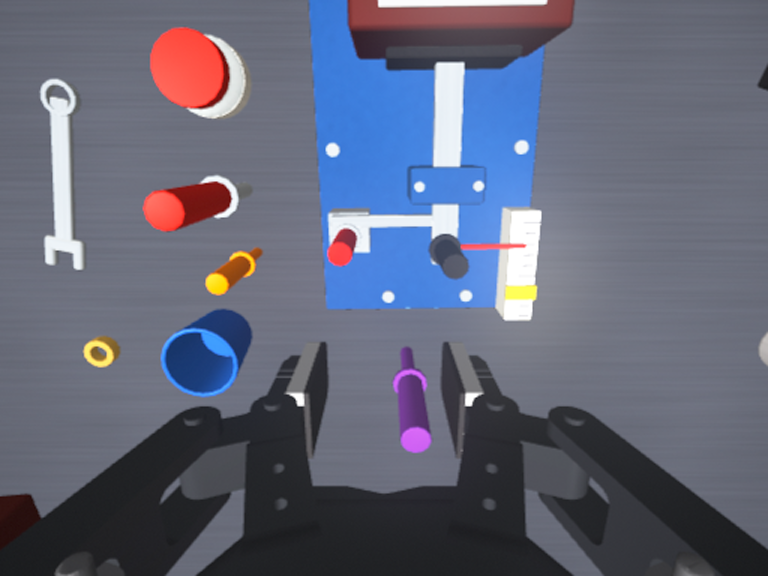

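The wrist view, in 768-wide pixels, shows:
- pin top at (340,254)
- knob top at (456,263)
- pointer tip at (526,246)
- band at (521,293)
- pot rim centre at (202,360)

The purple pin stands near (415,440), between the tool and the robot.

```bash
python3 - <<'E'
from h import *
q=np.load("o1.npy");c=cam("wrist",dict(ee_pos=q[:3],eef_rot=q[3:]))
L=[((327,308),(-.1575,.1025,.012)),((340,254),(-.072,.085,.132)),((501,319),None),((526,246),(-.085,-.075,.051)),((311,0),None)]
L=[l for l in L if l[1]]
f=lambda p:np.concatenate([(proj(c,c2w(p,X))[0]-np.array(uv)/1.5) for uv,X in L])
p=least_squares(f,[.63,.07,0]).x;print(p,f(p).reshape(-1,2).round(1));np.save("p2.npy",p)
print("knob,pin,ptr",c2w(p,[[-.085,0,.1],[-.072,.085,.108],[-.085,-.073,.051]]).round(4))
A=lambda u,v,z:atz(c,(u/1.5,v/1.5),z).round(4)
for n,a in dict(pintop=(340,254,.132),kfoot=(445,238,.07),knobtop=(456,263,.125),ptr=(524,246,.051),ptrroot=(465,247,.051),bandL=(506,293,.049),bandR=(536,293,.049),pot=(202,360,.07),potfloor=(222,343,.005),bigred=(165,211,.16),orange=(217,284,.1),purple=(415,440,.114),blockfar=(348,210,.048),blocknear=(350,251,.048)).items():print(n,A(*a))
E
```

```text
[ 0.63311165  0.06619164 -0.00927977] [[ 4.9 -1.5]
 [-1.7 -0.7]
 [-2.   1.8]]
knob,pin,ptr [[ 0.5481  0.067   0.1   ]
 [ 0.5619  0.1519  0.108 ]
 [ 0.5474 -0.006   0.051 ]]
pintop [0.5612 0.15   0.132 ]
kfoot [0.5607 0.0663 0.07  ]
knobtop [0.5531 0.0655 0.125 ]
ptr [ 0.5499 -0.0087  0.051 ]
ptrroot [0.5487 0.0448 0.051 ]
bandL [0.5041 0.0029 0.049 ]
bandR [ 0.5042 -0.0255  0.049 ]
pot [0.4436 0.2889 0.07  ]
potfloor [0.4299 0.2956 0.005 ]
bigred [0.595  0.2558 0.16  ]
orange [0.5281 0.2538 0.1   ]
purple [0.3895 0.0905 0.114 ]
blockfar [0.5813 0.1507 0.048 ]
blocknear [0.5439 0.1496 0.048 ]
```

drive_tool --plan "0 0 0 0.7 3.2 -1 0; 0 0 0 0.7 3.2 -5 0; 0 0 0 0.7 3.2 -9 0; 0 0 0 0.7 3.2 -12 0; 0 0 0 0.7 3.2 -12 0"

```text
time_s: 2.4
ee_pos: [0.556, 0.1461, 0.1532]
eef_rot: [3.128, -0.003, -1.572]
force: [-1.4, -0.7, -1.6]
opening: 0.498
```

```bash
python3 - <<'E'
from h import *
o=bot.observe();im=bot.grab_frame("wrist");print(o["ee_pos"],o["eef_rot"])
np.save("o2.npy",np.r_[o["ee_pos"],o["eef_rot"]])
cv2.imwrite("pics/w2.png",cv2.resize(im[:,:,::-1],(768,576),interpolation=cv2.INTER_CUBIC))
c=cam("wrist",o)
print(1.5*proj(c,[[.561,.150,.132],[.561,.150,.108],[.551,.066,.125]]))
E
```

```text
[0.55601328 0.14614193 0.15315484] [ 3.12760957e+00 -2.64267951e-03 -1.57188844e+00]
[[376.76609186 327.52569173]
 [377.42210673 306.93271361]
 [563.90731412 341.23359825]]
```

View pics/w2.png

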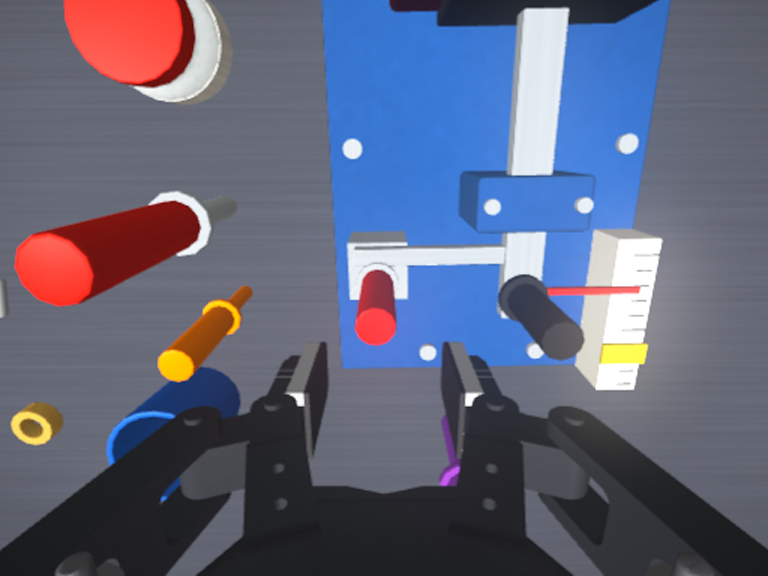

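The pin top appears at (375,325), within 3 px of the prediction of (377,327.5). I'll descend and let the arm settle.

drive_tool --plan "0 0 0 0 0 -3 0; 0 0 0 0 0 -6 0; 0 0 0 0 0 -7 0; 0 0 0 0 0 -7 0; 0 0 0 0 0 -7 0; 0 0 0 0 0 -7 0"

```text
time_s: 2.95
ee_pos: [0.5634, 0.1484, 0.0945]
eef_rot: [-3.137, 0.001, -1.571]
force: [-0.2, -0.9, 0.2]
opening: 0.504
```

drive_tool --plan "0 0 0 0 0 -0.3 0; 0 0 0 0 0 -0.3 0.5; 0 0 0 0 0 -0.3 1; 0 0 0 0 0 -0.3 1; 0 0 0 0 0 -0.3 1; 0 0 0 0 0 -0.3 1; 0 0 0 0 0 -0.3 1; 0 0 0 0 0 -0.3 1" --squeeze 40

```text
time_s: 3.62
ee_pos: [0.5621, 0.1487, 0.0893]
eef_rot: [-3.14, 0.001, -1.57]
force: [-0.1, 1.8, 6.0]
opening: 0.201
```

drive_tool --plan "0 0 0 0 0 1 1; 0 0 0 0 0 2 1; 0 0 0 0 0 3 1; 0 0 0 0 0 4 1; 0 0 0 0 0 6 1; 0 0 0 0 0 9 1; 0 0 0 0 0 11 1; 0 0 0 0 0 11 1"

```text
time_s: 4.28
ee_pos: [0.5642, 0.1486, 0.2053]
eef_rot: [-3.132, 0.001, -1.57]
force: [1.3, -0.4, 0.4]
opening: 0.201
```

drive_tool --plan "0 0 0 -2 2.3 0 1; 0 0 0 -4.5 5 0 1; 0 0 0 -7 8 0 1; 0 0 0 -9.5 11 0 1; 0 0 0 -11.5 13.2 0 1; 0 0 0 -12.1 13.9 0 1; 0 0 0 -12.1 13.9 0 1; 0 0 0 -12.1 13.9 0 1"

```text
time_s: 4.95
ee_pos: [0.4404, 0.287, 0.1981]
eef_rot: [3.142, -0.001, -1.569]
force: [-0.2, 0.3, -0.6]
opening: 0.197
```

```bash
python3 - <<'E'
from h import *
o=bot.observe();im=bot.grab_frame("wrist");print(o["ee_pos"],o["eef_rot"])
c=cam("wrist",o);sc=bot.grab_frame("scene")[200:310,300:440]
a=cv2.resize(im,None,fx=.86,fy=.86); b=cv2.resize(sc,(a.shape[0]*140//110*4//5,a.shape[0]*4//5),interpolation=cv2.INTER_CUBIC)
h=a.shape[0];b=cv2.copyMakeBorder(b,0,h-b.shape[0],0,0,cv2.BORDER_CONSTANT)
i=np.hstack([a,b])[:,:800];cv2.imwrite("pics/w3.png",i[:,:,::-1]);print(i.shape)
X=[[.441,.288,.07],[.441,.288,.005],[o["ee_pos"][0],o["ee_pos"][1],o["ee_pos"][2]-.071]]
print(.86*proj(c,X),proj(cam("scene"),X))
E
```

```text
[0.44036798 0.28702227 0.19808289] [ 3.14158703e+00 -1.09835792e-03 -1.56914602e+00]
(330, 776, 3)
[[219.85759973 155.06768654]
 [219.83138701 142.8747324 ]
 [220.92225328 171.90531413]] [[366.69069614 259.0176837 ]
 [361.77496345 272.2559095 ]
 [371.33148023 245.95220456]]
```

View pics/w3.png

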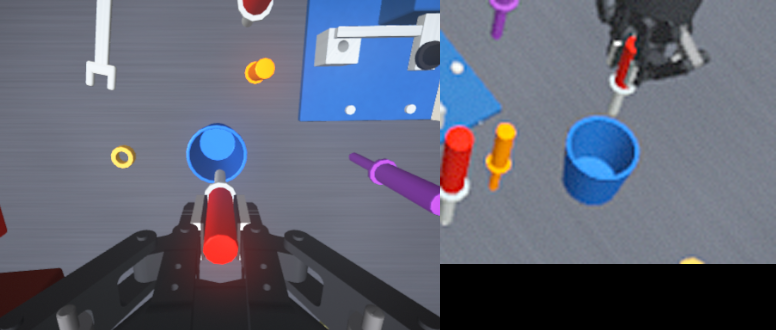

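The pot rim appears at (216,153), within about 5 mm of the estimate. The pin is held upright above it.

drive_tool --plan "0 0 0 0.1 0.3 -2 1; 0 0 0 0.1 0.3 -5 1; 0 0 0 0.1 0.3 -8 1; 0 0 0 0.1 0.3 -10 1; 0 0 0 0.1 0.3 -11 1; 0 0 0 0.1 0.3 -11.6 1; 0 0 0 0.1 0.3 -11.8 1; 0 0 0 0.1 0.3 -11.8 1"

```text
time_s: 5.72
ee_pos: [0.4424, 0.2903, 0.081]
eef_rot: [-3.141, 0.0, -1.571]
force: [-0.4, 0.2, -0.3]
opening: 0.2
```

drive_tool --plan "0 0 0 0 0 -0.15 1; 0 0 0 0 0 -0.3 1; 0 0 0 0 0 -0.3 1; 0 0 0 0 0 -0.3 1"

```text
time_s: 6.05
ee_pos: [0.4418, 0.2906, 0.078]
eef_rot: [-3.141, 0.001, -1.57]
force: [-0.1, 0.2, -0.8]
opening: 0.198
```

drive_tool --plan "0 0 0 0 0 -0.15 1; 0 0 0 0 0 -0.15 1; 0 0 0 0 0 -0.15 0.4; 0 0 0 0 0 -0.15 0; 0 0 0 0 0 -0.15 0; 0 0 0 0 0 -0.15 0; 0 0 0 0 0 -0.15 0"

```text
time_s: 6.63
ee_pos: [0.4414, 0.2904, 0.0758]
eef_rot: [3.141, -0.0, -1.57]
force: [-0.2, 0.2, -0.7]
opening: 0.493
```

drive_tool --plan "0 0 0 0 0 2 0; 0 0 0 0 0 5 0; 0 0 0 0 0 9 0; 0 0 0 0 0 13 0; 0 0 0 0 0 13 0; 0 0 0 0 0 13 0"

```text
time_s: 7.13
ee_pos: [0.4432, 0.2913, 0.2097]
eef_rot: [-3.135, 0.003, -1.57]
force: [-0.2, -0.1, -0.2]
opening: 0.498
```

```bash
python3 - <<'E'
from h import *
o=bot.observe();im=bot.grab_frame("wrist");print(o["ee_pos"],o["eef_rot"])
sc=bot.grab_frame("scene")[200:310,300:440]
a=cv2.resize(im,None,fx=.86,fy=.86); b=cv2.resize(sc,(a.shape[0]*140//110*4//5,a.shape[0]*4//5),interpolation=cv2.INTER_CUBIC)
h=a.shape[0];b=cv2.copyMakeBorder(b,0,h-b.shape[0],0,0,cv2.BORDER_CONSTANT)
i=np.hstack([a,b])[:,:800];cv2.imwrite("pics/w4.png",i[:,:,::-1])
E
```

```text
[0.4432319  0.29134285 0.20972804] [-3.13511413  0.00338234 -1.57009078]
```

View pics/w4.png

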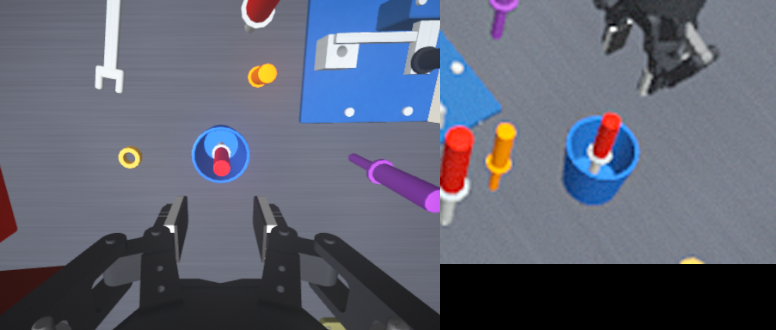

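The pin stands in the pot with its tip on the floor: it shows inside the rim at (221,160) in the wrist view and at about (603,140) in the scene crop. Next is the knob.

drive_tool --plan "0 0 0 1.5 -3 1 0; 0 0 0 3.2 -6.5 1 0; 0 0 0 5 -10.2 1 0; 0 0 0 6.8 -13.8 1 0; 0 0 0 8.5 -17.3 1 0; 0 0 0 10 -20.3 1 0; 0 0 0 11 -22.4 0 0; 0 0 0 11 -22.4 0 0"

```text
time_s: 7.9
ee_pos: [0.5508, 0.0626, 0.2015]
eef_rot: [3.135, -0.001, -1.575]
force: [-0.4, -0.6, -0.2]
opening: 0.499
```

drive_tool --plan "0 0 0 0 0 -1 0; 0 0 0 0 0 -3 0; 0 0 0 0 0 -4.5 0; 0 0 0 0 0 -4.5 0; 0 0 0 0 0 -4.5 0; 0 0 0 0 0 -4.5 0"

```text
time_s: 8.4
ee_pos: [0.5512, 0.0672, 0.1608]
eef_rot: [3.141, 0.0, -1.569]
force: [0.4, 0.4, 0.3]
opening: 0.5
```

```bash
python3 - <<'E'
from h import *
o=bot.observe();im=bot.grab_frame("wrist");print(o["ee_pos"],o["eef_rot"])
np.save("o5.npy",np.r_[o["ee_pos"],o["eef_rot"]])
cv2.imwrite("pics/w5.png",cv2.resize(im[:,:,::-1],(768,576),interpolation=cv2.INTER_CUBIC))
print(1.5*proj(cam("wrist",o),[[.551,.066,.125],[.549,-.009,.051],[.504,-.009,.049]]))
E
```

```text
[0.55118666 0.06718913 0.16081944] [ 3.14129092e+00  1.22806924e-04 -1.56898763e+00]
[[388.35472747 325.72075517]
 [505.41134301 282.75301753]
 [498.62258738 345.95229809]]
```

View pics/w5.png

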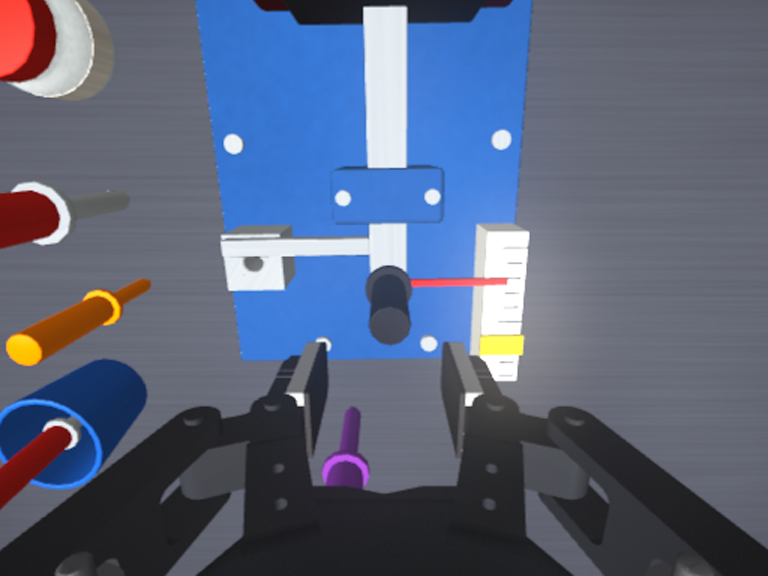

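The knob top is at (390,325), as predicted. The pointer tip is at (505,282) and the band at (501,345), so the pull is about 45 mm.

drive_tool --plan "0 0 0 0 -0.1 -2.5 0; 0 0 0 0 -0.1 -5 0; 0 0 0 0 -0.1 -7 0; 0 0 0 0 -0.1 -7.8 0; 0 0 0 0 -0.1 -7.8 0; 0 0 0 0 -0.1 -7.8 0.4; 0 0 0 0 -0.1 -7.8 1; 0 0 0 0 -0.1 -7.8 1" --squeeze 80

```text
time_s: 9.12
ee_pos: [0.5529, 0.0647, 0.0852]
eef_rot: [-3.138, -0.002, -1.57]
force: [-0.8, -3.9, 3.2]
opening: 0.213
```

drive_tool --plan "0 0 0 0 0 0 1; 0 0 0 0 0 0 1; 0 0 0 0 0 0 1; 0 0 0 0 0 0 1"

```text
time_s: 9.45
ee_pos: [0.5529, 0.0647, 0.0851]
eef_rot: [-3.138, -0.001, -1.57]
force: [-2.2, -4.3, 5.4]
opening: 0.213
```

drive_tool --plan "0 0 0 -0.7 0 0 1; 0 0 0 -1.4 0 0 1; 0 0 0 -2.2 0 0 1; 0 0 0 -3 0 0 1; 0 0 0 -3.7 0 0 1; 0 0 0 -4.3 0 0 1; 0 0 0 -4.5 0 0 1; 0 0 0 -4.5 0 0 1"

```text
time_s: 10.12
ee_pos: [0.5099, 0.064, 0.0852]
eef_rot: [-3.132, -0.002, -1.57]
force: [9.2, -8.0, -1.4]
opening: 0.211
```

drive_tool --plan "0 0 0 0 0 0 1; 0 0 0 0 0 0 1; 0 0 0 0 0 0 1; 0 0 0 0 0 0 1"

```text
time_s: 10.45
ee_pos: [0.5104, 0.064, 0.0852]
eef_rot: [-3.132, -0.002, -1.57]
force: [8.9, -8.1, -0.7]
opening: 0.216
```

```bash
python3 - <<'E'
from h import *
o=bot.observe();im=bot.grab_frame("wrist");print(o["ee_pos"],o["force"])
np.save("o6.npy",np.r_[o["ee_pos"],o["eef_rot"]])
c=cam("wrist",o);P=proj(c,[[.504,-.009,.05]])[0];print(P)
r=lambda x,w:cv2.resize(x,(w,w*3//4),interpolation=cv2.INTER_CUBIC)
x0,y0=int(P[0])-80,int(np.clip(P[1]-60,0,263));print(x0,y0)
sc=bot.grab_frame("scene")
i=np.vstack([np.hstack([r(im,400),r(im[y0:y0+120,x0:x0+160],400)]),np.hstack([r(sc[150:300,200:400],400),r(bot.grab_frame("top")[180:240,230:310],400)])])
cv2.imwrite("pics/w6.png",i[:,:,::-1])
E
```

```text
[0.51037036 0.06404744 0.0851946 ] [ 8.86922021 -8.07327438 -0.66711523]
[361.34625644 226.2157161 ]
281 166
```

View pics/w6.png

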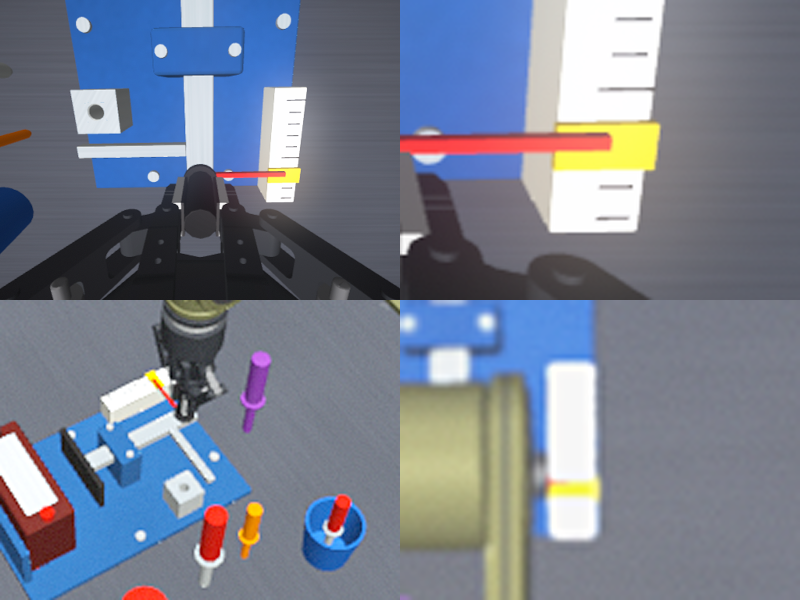

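The pointer is over the band, about 2 mm towards its battery side: tip row 142 against band rows 124–170 in the crop. The pin is still standing in the pot. I'll centre the pointer with a small nudge.

drive_tool --plan "0 0 0 -0.1 0 0 1; 0 0 0 -0.2 0 0 1; 0 0 0 -0.2 0 0 1; 0 0 0 -0.2 0 0 1; 0 0 0 -0.2 0 0 1; 0 0 0 -0.2 0 0 1; 0 0 0 -0.2 0 0 1; 0 0 0 -0.2 0 0 1"

```text
time_s: 11.27
ee_pos: [0.5084, 0.064, 0.0852]
eef_rot: [-3.131, -0.002, -1.57]
force: [8.7, -8.0, -1.8]
opening: 0.21
```

drive_tool --plan "0 0 0 0 0 0 1; 0 0 0 0 0 0 1; 0 0 0 0 0 0 1; 0 0 0 0 0 0 1; 0 0 0 0 0 0 1; 0 0 0 0 0 0 1; 0 0 0 0 0 0 1; 0 0 0 0 0 0 1"

```text
time_s: 11.93
ee_pos: [0.5084, 0.064, 0.0852]
eef_rot: [-3.131, -0.002, -1.57]
force: [8.6, -8.1, -1.7]
opening: 0.215
```

```bash
python3 - <<'E'
from h import *
o=bot.observe();im=bot.grab_frame("wrist");print(o["ee_pos"],o["force"])
r=lambda x,w:cv2.resize(x,(w,w*3//4),interpolation=cv2.INTER_CUBIC)
i=np.hstack([r(im[166:286,281:441],400),r(bot.grab_frame("scene"),400)])
cv2.imwrite("pics/w7.png",i[:,:,::-1])
E
```

```text
[0.50843851 0.06398609 0.08518584] [ 8.6021251  -8.12653793 -1.72131934]
```

View pics/w7.png

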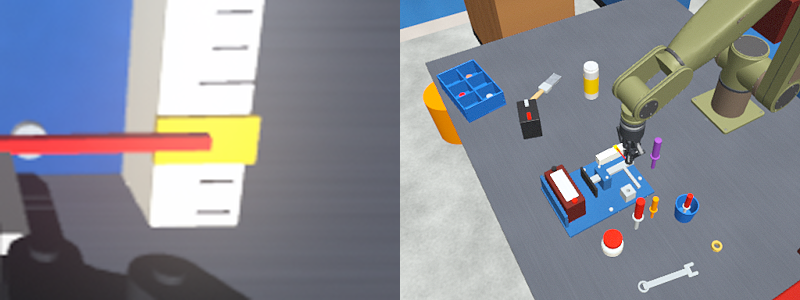

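The pointer tip is at row 141 and the band spans rows 117–164, so it is centred. The pose has been steady for 0.7 s. The bystanders are where they were, and the pin stands in the pot. I'm handing in.

```bash
python3 -c "
from station import bot
print(bot.hand_in())"
```

```text
the job is handed in; nothing more can be done
None
```

The job is done and handed in at about 12 s, against the 51 s limit. I pulled the small red pin out of its block, stood it in the blue pot and let go of it. Then I gripped the black knob at 80 N and pulled it back about 45 mm.

- **Pointer:** the last wrist picture shows it near the middle of the yellow band. The measured pose did not change over the last 0.7 s, and the arm is still gripping the knob.
- **Pin and bystanders:** the last scene picture shows the pin still standing in the pot and the other things apparently where they were.
- **Forces:** the last reading was about 8.6 N along the pull, close to what the spring should give. There was also a steady sideways reading of about 8 N, probably from gripping the knob slightly off-centre, well under the limits.
- **Disagreement:** my first position estimates from the fixed cameras differed by up to about 10 mm. I corrected them from close wrist views before each grasp. No check failed.

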